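# Show the wet yellow study to the camera

### The job

Take the little panel with the yellow painting out of the drying rack, holding it only by its two bare side edges because its paint is still wet, and show it to the camera on the tripod: painted face to the lens, right way up, square to the lens and centred on it, 25 cm in front of the glass. Leave the camera, the other panels and the things on the table as they are. Finish while holding the panel still there in the air; do not put it down or let go.

Things in the scene. Friction and masses are not known exactly. Their poses are not given: they have to be found in the camera images.
- yellow_center (a point): Centre (half-way up, mid-width, mid-thickness) of the small panel with the almost all YELLOW painting: 60 mm wide, 90 tall, 11 thick, about 60 g; rear 8 mm bare plywood, front 3 mm wet paint that stops 4 mm short of every edge. Axes: x out of the painted face, y along the width, z to the top edge. It starts upright in a groove of the rack, centre 57 mm, top edge 102 mm above the table.
- yellow_paint: The wet paint on the front of the yellow panel, 52 x 82 x 3 mm; origin at the middle of the panel's bottom edge, at mid-thickness; axes as the panel's.
- rack: Beech drying rack, fixed: two rails 262 mm long along its x, 45 mm wide over both, end bars 74 mm wide, 10 high. Five cross grooves 45 mm apart (x = -90 to 90 mm), 14 wide, floor 12 mm, rail tops 36 mm above the table: panels stand 24 mm deep with 1.5 mm play each side, 7 mm wider than the rails at either side; any order in the grooves x = -90 to 45, paint towards +x. Origin: centre, on the table.
- lens (a point): Centre of the lens's front glass. Black camera, 112 mm wide, 56 high, barrel 54 mm thick and 57 long, on a table tripod beyond the work, looking back to the robot, tilted a little down (up to 16 degrees); stiff joints, it stays put. Axes: it looks along -x, y is the camera's width, z the top of its picture. A panel facing it squarely, right way up, has its x, y, z parallel to these.
- blue_center (a point): Centre (half-way up, at mid-thickness) of the small panel with a BLUE painting on its front, standing upright in another groove of the drying rack; same size, paint and axes as the yellow one. Leave it in its groove.
- red_center (a point): Centre (half-way up, at mid-thickness) of the small panel with a RED painting on its front, standing upright in another groove of the drying rack; same size, paint and axes as the yellow one. Leave it in its groove.
- green_center (a point): Centre (half-way up, at mid-thickness) of the small panel with a GREEN painting on its front, standing upright in another groove of the drying rack; same size, paint and axes as the yellow one. Leave it in its groove.
- cup_center (a point): Blue drinking-cup-shaped rinsing cup, 72 mm across the rim and 82 mm tall, standing on the table; point on its axis half-way up.
- red_tube_center (a point): Closed metal paint tube with a red band, about 155 mm long and 31 mm thick, lying on the glass palette (a 240 x 260 mm glass sheet 6 mm thick); point near its middle.
- black_tube_center (a point): The same with a black band, also on the palette.
- knife_center (a point): Palette knife, 185 mm long with wooden handle, lying on the palette; point near its middle.

How it is judged:
On the way:
1. the yellow panel is held in the fingers, lifted clear of the rack (height (world z) of yellow_center above 0.1 m and contact force between the fingers and yellow above 1 N and contact force between yellow and rack below 0.05 N), for 0.1 s.
At the end, for the whole second after the job is handed in: Panel held still in the fingers alone, its centre within 20 mm of the lens axis and 220 to 280 mm before the glass, paint towards the lens, right way up, square and upright to the camera within 0.14 rad; other panels within 20 mm, cup, tubes, knife within 30 mm, lens within 10 mm of their starts (x of yellow_center in the frame of lens between -0.28 and -0.22 m and y of yellow_center in the frame of lens between -0.02 and 0.02 m and z of yellow_center in the frame of lens between -0.02 and 0.02 m and angle between the x axis of yellow_center and the x axis of lens, either way round below 0.14 rad and angle between the z axis of yellow_center and the z axis of lens, either way round below 0.14 rad and angle between yellow_center's own z axis and vertical below 0.8 rad and x of lens in the frame of yellow_center above 0.1 m and height (world z) of yellow_center above 0.12 m and contact force between the fingers and yellow above 1 N and contact force between yellow and rack below 0.05 N and linear speed of yellow below 0.02 m/s and distance of each of blue_center, red_center, green_center from where it was at the start of the episode below 0.02 m and distance of each of cup_center, red_tube_center, black_tube_center, knife_center from where it was at the start of the episode below 0.03 m and distance of lens from where it was at the start of the episode below 0.01 m); the arm keeps its last pose, push and grip.
It fails at once if the gripper touches the wet paint of the yellow panel (contact force between the arm and yellow_paint above 0.3 N).
It fails at once if the fingers touch the wet paint of the yellow panel (contact force between the fingers and yellow_paint above 0.3 N).
It fails at once if one of the other panels is pulled or knocked out of place (20 mm) (distance of any of blue_center, red_center, green_center from where it was at the start of the episode above 0.02 m).
It fails at once if the cup, a tube or the palette knife is knocked away (30 mm) (distance of any of cup_center, red_tube_center, black_tube_center, knife_center from where it was at the start of the episode above 0.03 m).
It fails at once if the camera is bumped out of its aim (10 mm) (distance of lens from where it was at the start of the episode above 0.01 m).
It also fails if it takes over 40 s, if anything falls off the work surface, if the arm or the gripper's body presses on something with over 40 N, if the wrist force passes 120 N, or if a joint passes its speed limit or range.

### The arm

A 6-joint arm with a two-finger parallel gripper is mounted at the origin on the work surface. World frame = base frame: x ahead of the robot, y to its left, z up, the work surface at z = 0. Lengths are in m, angles in rad, forces in N, time in s.
With the tool pointing down it reaches from about 0.35 to 0.775 m from the base axis. Payload 5.5 kg.
Tool frame: the origin (TCP) lies on the centre line of the jaws, within the pads' length; the fingertips stand 19 mm ahead of it and the grasp point (between the pads) is the TCP; z points along the fingers, x is the direction in which the jaws open and shut, and the axes are right-handed (so a half turn about z gives the same grasp; the last joint's range is limited). The gripper opens to 85 mm and grips with 20 to 120 N. Pads are 22 mm wide; open, the fingers measure 114 mm over their backs; the gripper's body (76 mm by 85 mm) begins 54 mm behind the grasp point. The pads swing forward as they close: fully open they stand 13 mm farther back than shut.
Start: joints at [0.991, 0.313, 0.046, 1.304, 0, 1.431], TCP at [0.245, 0.52, 0.25] pointing down, gripper open.
Joint ranges: [-2.76, 2.76], [-0.86, 1.69], [-1.03, 1.26], [-2.2, 2.34], [-1.47, 1.5], [-3.14, 3.14]. Speed limits (rad/s): [2.57, 2.57, 3.14, 3.14, 3.14, 3.14].

### API

Orientations are given as a unit quaternion [x, y, z, w].
In Python, from cell import env, imaging, spotter gives the robot as it stands. The module is installed in compiled form; this text tells all that it offers.
- The arm moves only by the tool jog_arm, never from a script. Its argument "plan" is a list of rows, each a list of 6 numbers: the shift along the tool's x, y, z in units of 120 mm (1.0 is 120 mm), then the turn, a rotation vector about the tool's x, y, z in units of pi/2 rad (1.0 is pi/2 rad). In form: [[dx, dy, dz, wx, wy, wz], ...]. A call has 1 to 8 rows; each row is the pose to reach, as a shift and turn from the pose measured when the call began, along the tool's axes at that moment; what a row does not reach only later rows make up. A row lasts 1/8 s, in which the tool goes at most 62.5 mm and 10.7 degrees, less where a joint would pass 70% of its speed; a pose out of reach is approached as far as the arm can. A call with a number of a shift or a turn outside -1 to 1 is refused whole. A call with a gripper value outside its range is refused whole. "claw" is the opening, from -1 (shut) to 1 (fully open), so that 0 is half open, set as the call begins (left out, the last holds). The fingers move at their own pace and stop on an object; "squeeze" is the grip in N (left out, the last holds). Time passes only in rows, so rows that repeat a pose let the fingers close. It gives the time, the measured TCP pose, the force and the opening at its end, in the units of the state.
- env.observe(): the state, without advancing time (a new reading comes with each control period).
- imaging.snapshot(name): name is "scene" or "top"; returns a dict with "color" (384x512x3 uint8, blue, green, red), "depth" (384x512 float32, m along the optical axis (not along the pixel's ray), 0 where there is no reading), "fx", "fy", "cx", "cy" (pixels), "k1" (the pictures are not rectified: a ray, as slopes to the right and down, at radius r is drawn at 1 + k1 r^2 times it, then the intrinsics apply), "R" (3x3) and "t" (3): a world point X has camera coordinates R X + t. Camera axes: x right, y down, z forward; pixel columns grow to the right and rows downward; lengths in m; the calibration is good to about 2 mm. A picture is of the moment at which its call begins.
- env.close_job(): hands the job in, once; it reports no verdict.
Trained networks look in a picture, given as the dict that the camera call returned (one of the last four; its "shot" number tells which), for a name from the list of things; names that differ only in an ending like _2 or _b are one class to them, and where a whole thing is asked for, a point or a joint stands for the part that bears it (a point fixed in the world has none). Each returns a list of dicts, best first, with "conf" (0 to 1); they miss things now and then, are a little off and sometimes report something else, mostly with a low value. They report only what shows in the picture. A call takes as long as a camera call.
- spotter.boxes_of(picture, query): "bbox" ([centre column, centre row, width, height] in pixels, round what is visible of it).
The state is a dict: "t": time; "joint_positions": joint angles; "joint_vel": joint speeds; "tau": joint torques, N m; "eef_pos": TCP position; "eef_rot": TCP orientation; "ft_force": force on the tool from outside, world axes, zero at the start; "torque": the same for the moment, N m; "gripper_width": finger opening in m.
Only numpy, scipy, OpenCV 4.12 (cv2) and the standard library are available. Lean on these libraries where they do the work, as an engineer would, in place of code of your own. Each camera call takes 0.05 s, during which the arm holds its last target.

## Working session

There is one attempt and no reset: what is moved stays moved. The work goes in short steps, Python scripts to look and compute and a tool call to move; the robot and the scene stay as the last step left them, time stands still between calls to the robot, and variables do not carry over. Pictures are saved under pics/ and viewed, and the job is handed in when it is done.

Besides the shell and the picture viewer there is one more tool, called after "Emit:" in YAML: its name, and indented under it one key for each argument. jog_arm: Moves the arm, as the interface text tells. Its arguments: {"type":"object","properties":{"plan":{"type":"array","items":{"type":"array","items":{"type":"number","minimum":-1,"maximum":1}}},"claw":{"type":"number"},"squeeze":{"type":"number"}},"required":["plan"]}

```bash
mkdir -p pics; cat > h.py <<'E'
import numpy as np, cv2, pickle
from cell import env, imaging, spotter
def snap(name, tag):
    s=imaging.snapshot(name); cv2.imwrite(f'pics/{tag}.png',s['color']); pickle.dump({k:s[k] for k in s},open(f'{tag}.pkl','wb')); return s
def rays(s,u,v):
    K=np.array([[s['fx'],0,s['cx']],[0,s['fy'],s['cy']],[0,0,1.]])
    x=(np.asarray(u,float)-s['cx'])/s['fx']; y=(np.asarray(v,float)-s['cy'])/s['fy']
    a,b=x.copy(),y.copy()
    for _ in range(20):
        f=1+s['k1']*(a*a+b*b); a=x/f; b=y/f
    return a,b
def world(s,u,v,d=None):
    u=np.asarray(u);v=np.asarray(v)
    if d is None: d=s['depth'][v.astype(int),u.astype(int)]
    a,b=rays(s,u,v); P=np.stack([a*d,b*d,d],-1)
    return (P-np.array(s['t']))@np.array(s['R'])
def proj(s,X):
    c=np.asarray(X)@np.array(s['R']).T+np.array(s['t']); a=c[...,0]/c[...,2]; b=c[...,1]/c[...,2]; f=1+s['k1']*(a*a+b*b)
    return np.stack([a*f*s['fx']+s['cx'],b*f*s['fy']+s['cy']],-1)
E
python3 - <<'E'
from h import *
for n in ['scene','top']:
    s=snap(n,n+'0')
    print(n,s['fx'],s['k1'],np.round(-np.array(s['R']).T@s['t'],3),np.round(s['R'],3).tolist())
    for q in ['yellow_center','blue_center','red_center','green_center','rack','lens','cup_center','red_tube_center','black_tube_center','knife_center']:
        print(q,[(np.round(b['bbox']).tolist(),round(b['conf'],2)) for b in spotter.boxes_of(s,q)[:3]])
print(env.observe())
E
```

```text
scene 360.3149073515445 -0.028218133190662204 [ 1.18  -0.204  0.899] [[0.298, 0.955, -0.005], [0.713, -0.226, -0.663], [-0.634, 0.194, -0.748]]
yellow_center [([349.0, 228.0, 57.0, 16.0], 0.26)]
blue_center []
red_center []
green_center [([146.0, 219.0, 18.0, 29.0], 0.79)]
rack [([173.0, 255.0, 69.0, 52.0], 0.83)]
lens [([292.0, 267.0, 58.0, 60.0], 0.83)]
cup_center [([242.0, 182.0, 19.0, 28.0], 0.93), ([178.0, 244.0, 29.0, 25.0], 0.25)]
red_tube_center [([350.0, 183.0, 42.0, 25.0], 0.57), ([320.0, 199.0, 9.0, 30.0], 0.54), ([292.0, 267.0, 59.0, 57.0], 0.44)]
black_tube_center [([320.0, 199.0, 13.0, 36.0], 0.54)]
knife_center [([351.0, 227.0, 57.0, 14.0], 0.52)]
top 362.44660388086487 -0.002247758463384828 [ 0.444 -0.012  1.014] [[-0.022, -1.0, 0.005], [-0.992, 0.021, -0.126], [0.126, -0.008, -0.992]]
yellow_center [([349.0, 188.0, 27.0, 18.0], 0.64)]
blue_center [([366.0, 218.0, 26.0, 13.0], 0.58)]
red_center [([359.0, 204.0, 28.0, 16.0], 0.54)]
green_center [([379.0, 234.0, 28.0, 20.0], 0.46)]
rack [([353.0, 206.0, 71.0, 91.0], 0.68)]
lens [([263.0, 78.0, 53.0, 48.0], 0.57)]
cup_ce
[... 241 characters left out ...]
.0, 177.0, 68.0, 7.0], 0.74)]
{'t': 1.1, 'joint_positions': array([9.91398580e-01, 3.13185760e-01, 4.60930784e-02, 1.30359650e+00,
       1.13754903e-05, 1.43117417e+00]), 'joint_vel': array([-0.00154882,  0.00081568,  0.00041732,  0.00074769, -0.0002293 ,
       -0.00218472]), 'tau': array([ 4.61253621e-04, -4.80477691e+01,  2.98819274e+01,  3.90456034e-04,
       -2.27751316e-04,  1.82438043e-05]), 'eef_pos': array([0.2448364 , 0.52031055, 0.25032846]), 'eef_rot': array([ 8.44315230e-01,  5.35846797e-01,  4.64396319e-05, -2.73131684e-05]), 'ft_force': array([ 0.1351908 ,  0.78242916, -0.9465595 ]), 'torque': array([0.00648843, 0.02700956, 0.01254562]), 'gripper_width': 0.08549847831620862}
```

```bash
python3 - <<'E'
import cv2
a=cv2.imread('pics/scene0.png'); cv2.imwrite('pics/a.png',cv2.resize(a[160:320,90:390],(800,427),interpolation=cv2.INTER_CUBIC))
b=cv2.imread('pics/top0.png'); cv2.imwrite('pics/b.png',cv2.resize(b[40:300,100:420],(736,598),interpolation=cv2.INTER_CUBIC))
cv2.imwrite('pics/c.png',cv2.resize(b[150:270,300:420],(600,600),interpolation=cv2.INTER_CUBIC))
E
```

```text
(no output)
```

View pics/a.png

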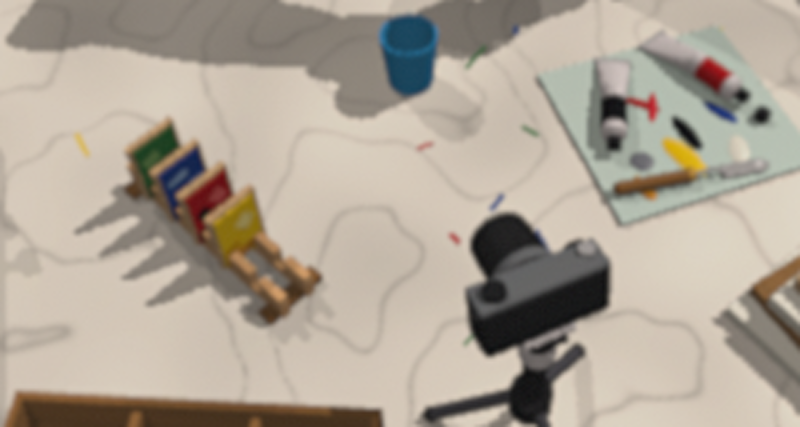

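View pics/b.png

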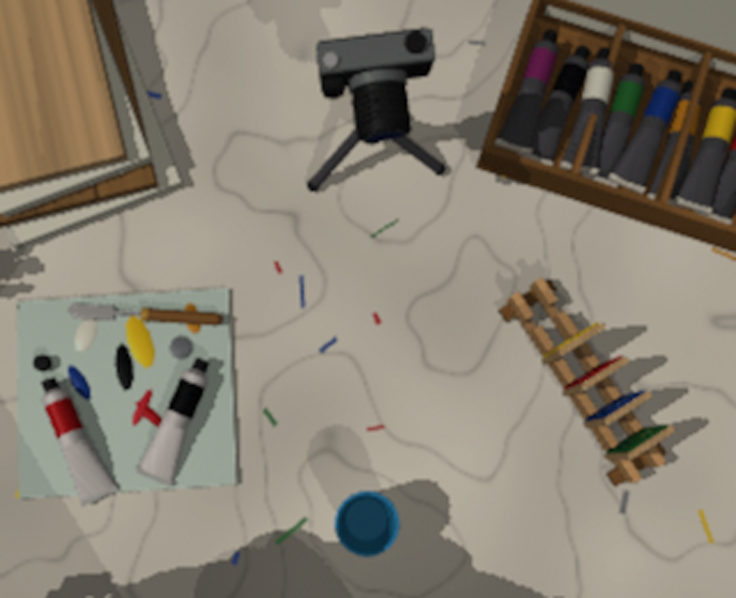

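View pics/c.png

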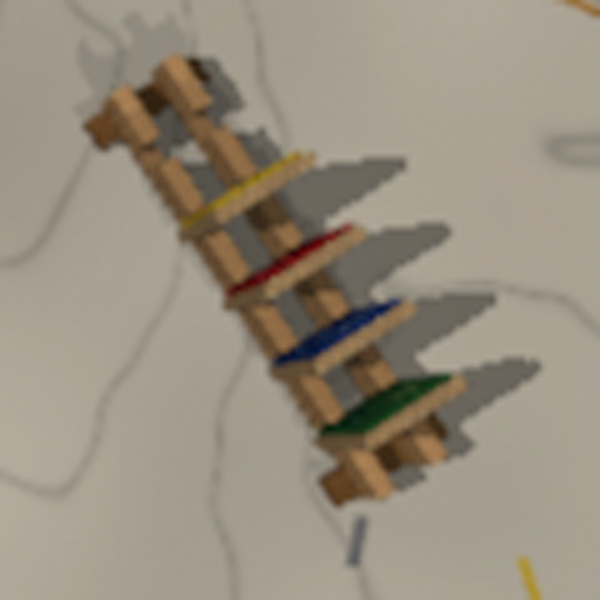

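```bash
python3 - <<'E'
import pickle; from h import *
S={n:pickle.load(open(n+'0.pkl','rb')) for n in ['scene','top']}
V,U=np.mgrid[0:384,0:512]
for n in S:
    s=S[n]; W=world(s,U.ravel(),V.ravel()).reshape(384,512,3); W[s['depth']==0]=np.nan
    np.save(n+'W.npy',W)
    print(n,'table z', np.nanmedian(W[...,2]))
    for q,b in dict(scene=[('rack',173,225,90,90),('cam',292,267,70,75)],top=[('rack',353,206,80,95),('cam',263,78,60,60)])[n]and [(k,(a,b,c,d)) for k,a,b,c,d in dict(scene=[('rack',173,225,90,90),('cam',292,267,70,75)],top=[('rack',353,206,80,95),('cam',263,78,60,60)])[n]]:
        u,v,w,h=b; P=W[int(v-h/2):int(v+h/2),int(u-w/2):int(u+w/2)].reshape(-1,3)
        hi=P[P[:,2]>(0.08 if q=='rack' else 0.1)]
        print(n,q,len(hi),hi.min(0).round(3),hi.max(0).round(3),hi.mean(0).round(3))
    cols=s['color'].astype(int); 
    # colored pixels of panels
    hsv=cv2.cvtColor(s['color'],cv2.COLOR_BGR2HSV)
    for nm,lo,hi_ in [('yel',(20,150,100),(35,255,255)),('red',(0,150,60),(8,255,255)),('blu',(105,120,40),(130,255,255)),('grn',(45,100,30),(85,255,255))]:
        m=cv2.inRange(hsv,lo,hi_)>0
        box=np.zeros_like(m); 
        if n=='scene': box[190:270,130:200]=1
        else: box[165:250,320:400]=1
        m&=box&(W[...,2]>.03)
        P=W[m]; print(nm,len(P),P.mean(0).round(3),P.min(0).round(3),P.max(0).round(3))
        if len(P)>10:
            c=P.mean(0); e=np.linalg.svd(P-c)[2]; print('   normal',e[2].round(3),'first',e[0].round(3), np.sqrt(np.mean(((P-c)@e[2])**2)).round(4))
E
```

```text
scene table z -0.00040561921201581546
scene rack 659 [ 0.446 -0.353  0.08 ] [ 0.599 -0.229  0.104] [ 0.526 -0.29   0.094]
scene cam 2252 [ 0.763 -0.088  0.103] [0.87  0.024 0.271] [ 0.839 -0.036  0.241]
yel 228 [ 0.586 -0.255  0.067] [ 0.571 -0.277  0.031] [ 0.599 -0.232  0.099]
   normal [0.863 0.506 0.001] first [ 0.01  -0.015 -1.   ] 0.0011
red 111 [ 0.547 -0.278  0.073] [ 0.532 -0.298  0.03 ] [ 0.561 -0.256  0.098]
   normal [ 0.861  0.508 -0.004] first [ 0.25  -0.431 -0.867] 0.0012
blu 92 [ 0.508 -0.3    0.076] [ 0.496 -0.319  0.041] [ 0.52  -0.281  0.095]
   normal [ 0.862  0.507 -0.026] first [ 0.408 -0.722 -0.559] 0.0011
grn 122 [ 0.47  -0.325  0.077] [ 0.456 -0.343  0.037] [ 0.483 -0.303  0.095]
   normal [ 0.854  0.521 -0.008] first [ 0.442 -0.732 -0.519] 0.0012
top table z 0.0021594233476248566
top rack 496 [ 0.446 -0.352  0.08 ] [ 0.597 -0.23   0.109] [ 0.517 -0.291  0.1  ]
top cam 1646 [ 0.764 -0.088  0.203] [0.857 0.026 0.274] [ 0.813 -0.032  0.255]
yel 39 [ 0.578 -0.246  0.093] [ 0.566 -0.275  0.041] [ 0.593 -0.229  0.106]
   normal [0.86  0.51  0.018] first [-0.317  0.562 -0.764] 0.0012
red 39 [ 0.539 -0.267  0.088] [ 0.529 -0.295  0.033] [ 0.555 -0.253  0.104]
   normal [0.855 0.519 0.011] first [-0.252  0.435 -0.865] 0.0013
blu 61 [ 0.504 -0.294  0.085] [ 0.493 -0.318  0.045] [ 0.516 -0.277  0.103]
   normal [0.852 0.522 0.032] first [-0.213  0.401 -0.891] 0.001
grn 91 [ 0.466 -0.318  0.081] [ 0.453 -0.346  0.037] [ 0.48  -0.3    0.103]
   normal [0.85  0.527 0.023] first [-0.155  0.291 -0.944] 0.0011
```

```bash
python3 - <<'E'
from h import *
n=np.array([np.cos(np.radians(30.5)),np.sin(np.radians(30.5)),0]); w=np.array([-n[1],n[0],0])
for k in ['scene','top']:
    W=np.load(k+'W.npy').reshape(-1,3); W=W[~np.isnan(W[:,0])]
    W=W[(abs(W[:,0]-.52)<.11)&(abs(W[:,1]+.28)<.11)]
    P=W[(W[:,2]>.045)]
    a=P@n; b=P@w
    H=np.histogram(a,bins=np.arange(.2,.42,.004)); print(k,[(round(e,3),int(c)) for e,c in zip(H[1],H[0]) if c])
    for i in range(4):
        pass
    m=(a>.365)
    for i in range(4):
        c=a[a>.34].max()*0+.372-.045*i
        mm=abs(a-c)<.012; q=P[mm]
        print(' a',np.percentile(a[mm],[1,50,99]).round(4),'b',np.percentile(b[mm],[0,1,2,98,99,100]).round(4),'mid',((np.percentile(b[mm],1)+np.percentile(b[mm],99))/2).round(4), 'ztop',np.percentile(q[:,2],97).round(3))
        t=P[mm&(P[:,2]>.097)]; print('   top a',np.percentile(t@n,[2,50,98]).round(4))
    # camera
    W=np.load(k+'W.npy').reshape(-1,3)
    C=W[(abs(W[:,0]-.82)<.1)&(abs(W[:,1]+.03)<.12)&(W[:,2]>.17)]
    np.save(k+'C.npy',C); print(len(C))
    for x in np.arange(.74,.92,.01):
        q=C[abs(C[:,0]-x)<.005]
        if len(q): print(round(x,2),len(q),'y',q[:,1].min().round(3),q[:,1].max().round(3),'z',q[:,2].min().round(3),q[:,2].max().round(3))
E
```

```text
scene [(np.float64(0.224), 1), (np.float64(0.228), 20), (np.float64(0.232), 37), (np.float64(0.236), 141), (np.float64(0.24), 82), (np.float64(0.272), 12), (np.float64(0.276), 28), (np.float64(0.28), 91), (np.float64(0.284), 162), (np.float64(0.288), 1), (np.float64(0.316), 2), (np.float64(0.32), 34), (np.float64(0.324), 67), (np.float64(0.328), 193), (np.float64(0.332), 14), (np.float64(0.36), 2), (np.float64(0.364), 23), (np.float64(0.368), 56), (np.float64(0.372), 189), (np.float64(0.376), 54)]
 a [0.3647 0.3746 0.3774] b [-0.5455 -0.5452 -0.5449 -0.486  -0.4853 -0.4851] mid -0.5152 ztop 0.102
   top a [0.3643 0.3704 0.3758]
 a [0.3203 0.3294 0.3326] b [-0.5455 -0.5452 -0.5449 -0.4865 -0.4859 -0.4845] mid -0.5155 ztop 0.102
   top a [0.3199 0.3252 0.3315]
 a [0.2746 0.2843 0.2875] b [-0.5465 -0.5459 -0.5455 -0.4868 -0.4858 -0.4856] mid -0.5159 ztop 0.102
   top a [0.2743 0.2805 0.2861]
 a [0.2287 0.239  0.2426] b [-0.5471 -0.5463 -0.546  -0.4876 -0.4869 -0.4853] mid -0.5166 ztop 0.102
   top a [0.2286 0.2346 0.2402]
2141
0.76 5 y -0.041 -0.017 z 0.234 0.244
0.77 65 y -0.065 -0.016
[... 1019 characters left out ...]
0.3255 0.3307]
 a [0.2753 0.2825 0.2864] b [-0.5451 -0.5435 -0.5421 -0.486  -0.4858 -0.4855] mid -0.5147 ztop 0.106
   top a [0.2754 0.2805 0.286 ]
 a [0.23   0.2376 0.2415] b [-0.5467 -0.5455 -0.5442 -0.4862 -0.486  -0.4859] mid -0.5158 ztop 0.105
   top a [0.23   0.2357 0.2409]
1646
0.76 22 y -0.043 -0.018 z 0.235 0.247
0.77 164 y -0.065 -0.014 z 0.203 0.252
0.78 115 y -0.064 -0.012 z 0.216 0.256
0.79 116 y -0.064 -0.01 z 0.226 0.258
0.8 109 y -0.065 -0.01 z 0.22 0.258
0.81 209 y -0.062 0.021 z 0.216 0.262
0.82 277 y -0.084 0.022 z 0.22 0.271
0.83 295 y -0.088 0.024 z 0.213 0.272
0.84 235 y -0.088 0.025 z 0.247 0.273
0.85 101 y -0.086 0.026 z 0.221 0.274
0.86 3 y -0.071 -0.065 z 0.26 0.264
```

```bash
python3 - <<'E'
from h import *
from scipy.optimize import least_squares
def ax(p): 
    yaw,pit=p; return np.array([np.cos(yaw)*np.cos(pit),np.sin(yaw)*np.cos(pit),np.sin(pit)])
for k in ['scene','top','both']:
    C=np.load(k+'C.npy') if k!='both' else np.vstack([np.load('sceneC.npy'),np.load('topC.npy')-[0,0,.002]])
    B=C[(C[:,0]<.805)&(C[:,0]>.768)&(C[:,2]>.2)&(C[:,1]<0.0)]
    def f(p,P,R=None):
        d=ax(p[:2]); q=P-np.array([.79,p[2],p[3]]); r=np.linalg.norm(q-np.outer(q@d,d),axis=1); return r-(p[4] if R is None else R)
    for R in (None,.027):
        p=[0,0.1,-.04,.23,.027]
        for it in range(4):
            Q=B if it==0 else B[abs(f(p,B,R))<.004]
            r=least_squares(f,p,args=(Q,R),loss='soft_l1',f_scale=.001); p=r.x
        print(k,R,len(Q),'yaw',np.degrees(p[0]).round(2),'pitch',np.degrees(p[1]).round(2),p[2:].round(4),'rms',np.sqrt(np.mean(f(p,Q,R)**2)).round(4))
    d=ax(p[:2]); 
    near=C[(abs(f(p,C,.027))<.006)]; t=(near-[.79,p[2],p[3]])@d; print('  front t pct',np.percentile(t,[0,.5,1,2,5]).round(4))
    ins=C[(f(p,C,.027)<-.004)&(C[:,0]<.80)]; print('  inside',len(ins),((ins-[.79,p[2],p[3]])@d).round(3)[:10])
    # ransac planes on the body
    P=C[C[:,0]>.81].copy(); rng=np.random.default_rng(0)
    for j in range(4):
        best=None
        for _ in range(1500):
            a,b,c=P[rng.choice(len(P),3,replace=False)]; n=np.cross(b-a,c-a); L=np.linalg.norm(n)
            if L<1e-5: continue
            n/=L; m=abs((P-a)@n)<.0015
            if best is None or m.sum()>best.sum(): best=m
        q=P[best]; c=q.mean(0); n=np.linalg.svd(q-c)[2][2]; n*=np.sign(n[2] if abs(n[2])>.5 else n[0])
        print('  plane',len(q),c.round(3),n.round(3)); P=P[~best]
        if len(P)<100: break
E
```

```text
scene None 336 yaw 4.83 pitch 12.18 [-0.0365  0.2237  0.0273] rms 0.0009
scene 0.027 336 yaw 5.06 pitch 12.23 [-0.0367  0.224   0.027 ] rms 0.0009
  front t pct [-0.0224 -0.021  -0.0197 -0.0181 -0.0147]
  inside 0 []
  plane 724 [ 0.859 -0.031  0.239] [0.971 0.109 0.211]
  plane 481 [ 0.836 -0.032  0.262] [-0.211 -0.023  0.977]
  plane 116 [ 0.846 -0.034  0.264] [0.251 0.034 0.967]
  plane 79 [ 0.861 -0.03   0.218] [0.99  0.118 0.076]
top None 424 yaw 5.62 pitch 11.95 [-0.0374  0.2268  0.0269] rms 0.0012
top 0.027 424 yaw 5.59 pitch 11.96 [-0.0374  0.2267  0.027 ] rms 0.0012
  front t pct [-0.0217 -0.0214 -0.0212 -0.0209 -0.0189]
  inside 60 [-0.021 -0.021 -0.021 -0.021 -0.022 -0.021 -0.022 -0.022 -0.022 -0.022]
  plane 438 [ 0.832 -0.031  0.265] [-0.223 -0.038  0.974]
  plane 165 [ 0.83  -0.035  0.264] [-0.384  0.048  0.922]
  plane 119 [ 0.819 -0.027  0.252] [ 0.979  0.078 -0.187]
  plane 73 [ 0.84  -0.03   0.266] [0.213 0.054 0.975]
both None 760 yaw 5.42 pitch 11.99 [-0.037   0.2246  0.0268] rms 0.0012
both 0.027 760 yaw 5.32 pitch 12.0 [-0.037   0.2243  0.027 ] rms 0.0012
  front t pct [-0.0226 -0.0215 -0.0211 -0.0204 -0.0172]
  inside 59 [-0.021 -0.021 -0.021 -0.022 -0.021 -0.022 -0.022 -0.022 -0.022 -0.022]
  plane 860 [ 0.835 -0.032  0.262] [-0.206 -0.026  0.978]
  plane 708 [ 0.859 -0.031  0.239] [0.971 0.111 0.211]
  plane 280 [ 0.834 -0.032  0.265] [-0.239 -0.     0.971]
  plane 221 [ 0.834 -0.032  0.259] [-0.197 -0.03   0.98 ]
```

Emit:
jog_arm:
  plan:
    - [-0.44,0.5,0,0,0,0]
    - [-0.88,1,0,0,0,0]
    - [-0.88,1,0,0,0,0]
  claw: 1
  squeeze: 40

```text
t: 1.48
eef_pos: [0.3089, 0.3715, 0.2504]
eef_rot: [0.845, 0.535, 0.0, 0.0]
ft_force: [-0.4, 0.7, -0.4]
gripper_width: 0.0858
```

Emit:
jog_arm:
  plan:
    - [-0.4,0.5,0,0,0,0]
    - [-0.88,1,0,0,0,0]
    - [-0.88,1,0,0,0,0]

```text
t: 1.85
eef_pos: [0.373, 0.2225, 0.2507]
eef_rot: [0.845, 0.534, 0.0, 0.0]
ft_force: [0.3, -0.4, 0.6]
gripper_width: 0.0854
```

Emit:
jog_arm:
  plan:
    - [-0.4,0.5,0,0,0,0]
    - [-0.88,1,0,0,0,0]
    - [-0.88,1,0,0,0,0]

```text
t: 2.22
eef_pos: [0.437, 0.0732, 0.251]
eef_rot: [0.846, 0.533, 0.001, 0.001]
ft_force: [0.2, 1.2, 0.7]
gripper_width: 0.0851
```

Emit:
jog_arm:
  plan:
    - [-0.4,0.5,0,0,0,0]
    - [-0.88,1,0,0,0,0]
    - [-0.88,1,0,0,0,0]

```text
t: 2.6
eef_pos: [0.5006, -0.0766, 0.2513]
eef_rot: [0.846, 0.533, 0.001, 0.001]
ft_force: [-0.5, 0.5, 1.3]
gripper_width: 0.0856
```

```bash
cat > plan.py <<'E'
import sys; from h import *
from scipy.spatial.transform import Rotation as R
def delta(pos,Rt):
    o=env.observe(); R0=R.from_quat(o['eef_rot']); 
    sh=R0.inv().apply(np.array(pos)-o['eef_pos'])/.12
    rv=(R0.inv()*Rt).as_rotvec()/(np.pi/2)
    print('t',o['t'],'pos',o['eef_pos'].round(4),'w',round(o['gripper_width'],4),'F',o['ft_force'].round(1),'q',o['joint_positions'].round(2))
    print('shift',sh.round(3),'turn',rv.round(3), 'deg',round(np.degrees(np.linalg.norm(rv*np.pi/2)),1))
def down(yaw):
    a=np.radians(yaw); x=np.array([np.cos(a),np.sin(a),0]); z=np.array([0,0,-1.]); return R.from_matrix(np.stack([x,np.cross(z,x),z],1))
E
python3 - <<'E'
from plan import *
n=np.array([np.cos(np.radians(30.8)),np.sin(np.radians(30.8)),0])
c=np.array([.5803,-.2555,0])
delta(c-.002*n+[0,0,.16],down(120.8))
delta(c-.002*n+[0,0,.068],down(120.8))
E
```

```text
t 2.6 pos [ 0.5006 -0.0766  0.2513] w 0.0856 F [-0.5  0.5  1.3] q [-0.31  0.18 -0.13  1.26 -0.    0.14]
shift [-1.071  1.232  0.764] turn [ 0.002  0.001 -0.627] deg 56.5
t 2.6 pos [ 0.5006 -0.0766  0.2513] w 0.0856 F [-0.5  0.5  1.3] q [-0.31  0.18 -0.13  1.26 -0.    0.14]
shift [-1.071  1.23   1.53 ] turn [ 0.002  0.001 -0.627] deg 56.5
```

Emit:
jog_arm:
  plan:
    - [-0.5,0.5,0,0,0,-0.1]
    - [-0.85,0.9,0.1,0,0,-0.2]
    - [-1,1,0.2,0,0,-0.32]
    - [-1,1,0.2,0,0,-0.43]
    - [-1,1,0.2,0,0,-0.53]
    - [-1,1,0.2,0,0,-0.627]
    - [-1,1,0.2,0,0,-0.627]

```text
t: 3.48
eef_pos: [0.5569, -0.2368, 0.2274]
eef_rot: [0.495, 0.869, 0.0, 0.001]
ft_force: [-0.2, 0.2, -0.1]
gripper_width: 0.0856
```

```bash
python3 - <<'E'
from plan import *
n=np.array([np.cos(np.radians(30.8)),np.sin(np.radians(30.8)),0])
c=np.array([.5803,-.2555,0])
delta(c-.002*n+[0,0,.125],down(120.8))
E
```

```text
t 3.475 pos [ 0.5569 -0.2368  0.2274] w 0.0856 F [-0.2  0.2 -0.1] q [-0.53  0.38  0.08  1.27  0.   -1.07]
shift [-0.232  0.07   0.854] turn [ 0.001  0.001 -0.001] deg 0.2
```

Emit:
jog_arm:
  plan:
    - [-0.232,0.07,0,0,0,0]
    - [-0.232,0.07,0.25,0,0,0]
    - [-0.232,0.07,0.5,0,0,0]
    - [-0.232,0.07,0.5,0,0,0]

```text
t: 3.98
eef_pos: [0.5769, -0.2555, 0.1649]
eef_rot: [0.496, 0.868, 0.0, -0.001]
ft_force: [0.4, 0.5, 0.8]
gripper_width: 0.0855
```

```bash
python3 - <<'E'
from plan import *
s=snap('scene','s1'); t=snap('top','t1')
a=cv2.resize(s['color'][150:290,110:250],(400,400),interpolation=2); b=cv2.resize(t['color'][140:260,300:420],(400,400),interpolation=2)
cv2.imwrite('pics/d1.png',np.hstack([a,b]))
n=np.array([np.cos(np.radians(30.8)),np.sin(np.radians(30.8)),0])
c=np.array([.5803,-.2555,0])
delta(c-.002*n+[0,0,.068],down(120.8))
E
```

```text
t 4.075 pos [ 0.5786 -0.2565  0.1682] w 0.0851 F [ 0.   0.2 -0.2] q [-0.54  0.46  0.05  1.17  0.   -1.08]
shift [ 0.002 -0.001  0.835] turn [ 0.001  0.001 -0.002] deg 0.3
```

View pics/d1.png

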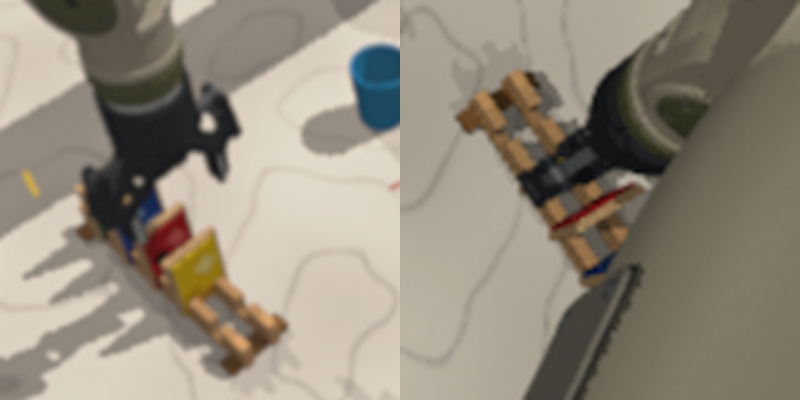

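The gripper hangs over the yellow panel. In the top view its jaws straddle the panel (crop about 560,165), and in the scene view the panel at crop (195,265) stands undisturbed below it. I'm going down now.

Emit:
jog_arm:
  plan:
    - [0,0,0.2,0,0,0]
    - [0,0,0.4,0,0,0]
    - [0,0,0.6,0,0,0]
    - [0,0,0.75,0,0,0]
    - [0,0,0.83,0,0,0]
    - [0,0,0.83,0,0,0]

```text
t: 4.82
eef_pos: [0.5791, -0.2568, 0.0692]
eef_rot: [0.496, 0.869, 0.0, 0.002]
ft_force: [-0.1, 0.9, 0.5]
gripper_width: 0.0852
```

```bash
python3 - <<'E'
from plan import *
s=snap('scene','s2'); t=snap('top','t2')
a=cv2.resize(s['color'][170:270,120:220],(400,400),interpolation=2); b=cv2.resize(t['color'][140:260,300:420],(400,400),interpolation=2)
cv2.imwrite('pics/d2.png',np.hstack([a,b]))
n=np.array([np.cos(np.radians(30.8)),np.sin(np.radians(30.8)),0])
c=np.array([.5803,-.2555,0])
delta(c-.002*n+[0,0,.068],down(120.8))
E
```

```text
t 4.925 pos [ 0.5796 -0.257   0.0699] w 0.0857 F [0.5 0.4 0.2] q [-0.54  0.53 -0.09  0.95  0.   -1.08]
shift [ 0.008 -0.005  0.016] turn [ 0.002  0.003 -0.002] deg 0.3
```

View pics/d2.png

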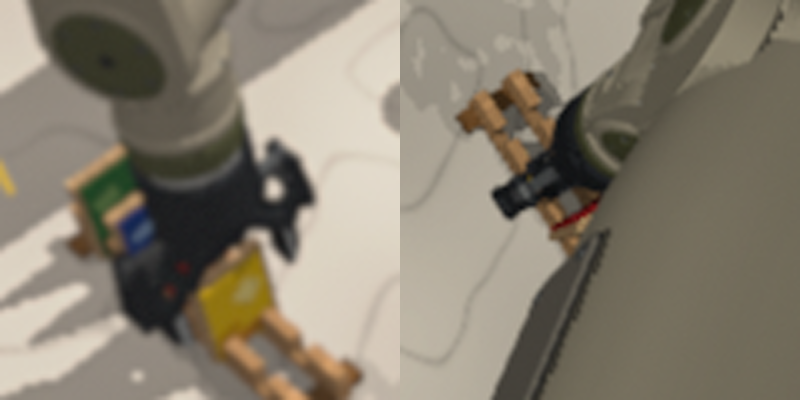

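The jaws stand either side of the yellow panel (scene crop 160,300 and 290,230), and the panel is untouched. I'm closing on it.

Emit:
jog_arm:
  plan:
    - [0,0,0,0,0,0]
    - [0,0,0,0,0,0]
    - [0,0,0,0,0,0]
    - [0,0,0,0,0,0]
    - [0,0,0,0,0,0]
    - [0,0,0,0,0,0]
  claw: -1
  squeeze: 40

```text
t: 5.68
eef_pos: [0.5804, -0.2575, 0.0713]
eef_rot: [0.496, 0.869, 0.0, 0.004]
ft_force: [-1.2, 0.2, 6.0]
gripper_width: 0.0598
```

Emit:
jog_arm:
  plan:
    - [0,0,-0.1,0,0,0]
    - [0,0,-0.25,0,0,0]
    - [0,0,-0.4,0,0,0]
    - [0,0,-0.6,0,0,0]
    - [0,0,-0.8,0,0,0]
    - [0,0,-0.9,0,0,0]
    - [0,0,-0.9,0,0,0]

```text
t: 6.55
eef_pos: [0.5802, -0.2574, 0.1803]
eef_rot: [0.496, 0.869, 0.0, 0.004]
ft_force: [-0.0, 0.7, -1.7]
gripper_width: 0.0592
```

```bash
python3 - <<'E'
from plan import *
s=snap('scene','s3')
cv2.imwrite('pics/d3.png',cv2.resize(s['color'][150:290,110:250],(600,600),interpolation=2))
W=world(s,*np.meshgrid(np.arange(512),np.arange(384))); hsv=cv2.cvtColor(s['color'],cv2.COLOR_BGR2HSV)
m=cv2.inRange(hsv,(20,150,100),(35,255,255))>0; m[:150]=0;m[290:]=0;m[:,:110]=0;m[:,250:]=0
P=W[m&(W[...,2]>.05)&(s['depth']>0)]; c=P.mean(0); e=np.linalg.svd(P-c)[2]
print(len(P),c.round(4),e[2].round(3),P[:,2].min(),P[:,2].max())
o=env.observe(); print(o['gripper_width'],o['eef_pos'],o['ft_force'])
E
```

```text
307 [ 0.5856 -0.2549  0.1746] [0.861 0.509 0.009] 0.1381150123383202 0.2078373979863049
0.059213234223428536 [ 0.57967814 -0.25714533  0.17917148] [ 0.70220437  0.69978744 -1.0690159 ]
```

View pics/d3.png

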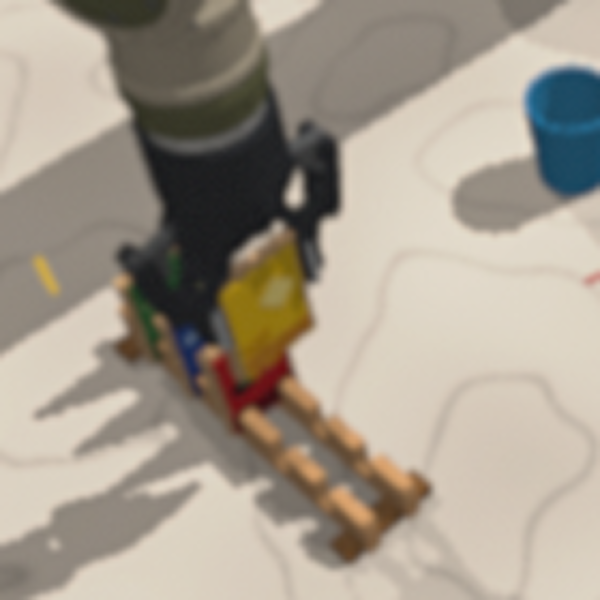

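```bash
cat >> plan.py <<'E'
yw,pt=np.radians([5.9,12])
d=np.array([np.cos(yw)*np.cos(pt),np.sin(yw)*np.cos(pt),np.sin(pt)]); ly=np.array([-np.sin(yw),np.cos(yw),0]); lz=np.cross(d,ly)
lens=np.array([.79,-.037,.2245])-.0215*d
Rf=R.from_matrix(np.stack([ly,d,-lz],1)); cen=lens-.25*d; tcp=cen+.0135*lz
E
python3 - <<'E'
from plan import *
print(lens,cen,tcp,lz)
delta(tcp,Rf)
T=np.load('topW.npy'); print(T[255:278,248:270].reshape(-1,3).mean(0))
E
```

```text
[ 0.76908123 -0.03916174  0.2200299 ] [ 0.52583968 -0.06429831  0.16805198] [ 0.52304774 -0.06458683  0.18125697] [-0.20681034 -0.02137177  0.9781476 ]
t 6.6 pos [ 0.5797 -0.2571  0.1792] w 0.0592 F [ 0.7  0.7 -1.1] q [-0.54  0.45  0.07  1.19  0.   -1.08]
shift [ 1.621  0.41  -0.026] turn [-0.128 -0.025  0.274] deg 27.3
[nan nan nan]
```

Emit:
jog_arm:
  plan:
    - [0.1,0.03,-0.1,0,0,0]
    - [0.3,0.08,-0.15,-0.02,0,0.05]
    - [0.5,0.15,-0.15,-0.04,-0.01,0.1]
    - [0.7,0.2,-0.15,-0.06,-0.01,0.15]
    - [0.85,0.22,-0.15,-0.08,-0.015,0.18]
    - [0.9,0.25,-0.15,-0.08,-0.015,0.18]
    - [0.9,0.25,-0.15,-0.08,-0.015,0.18]

```text
t: 7.48
eef_pos: [0.5506, -0.1484, 0.1969]
eef_rot: [0.611, 0.789, 0.049, 0.045]
ft_force: [0.4, -0.7, -0.1]
gripper_width: 0.0592
```

```bash
python3 -c "
from plan import *
delta(tcp,Rf)"
```

```text
t 7.475 pos [ 0.5506 -0.1484  0.1969] w 0.0592 F [ 0.4 -0.7 -0.1] q [-0.44  0.23 -0.2   1.03  0.08 -0.69]
shift [ 0.734 -0.064  0.115] turn [-0.048 -0.01   0.095] deg 9.6
```

Emit:
jog_arm:
  plan:
    - [0.1,-0.01,0.02,-0.01,0,0.01]
    - [0.25,-0.02,0.05,-0.02,-0.005,0.03]
    - [0.45,-0.04,0.08,-0.03,-0.01,0.06]
    - [0.6,-0.06,0.1,-0.04,-0.01,0.08]
    - [0.7,-0.064,0.115,-0.048,-0.01,0.095]
    - [0.734,-0.064,0.115,-0.048,-0.01,0.095]
    - [0.734,-0.064,0.115,-0.048,-0.01,0.095]

```text
t: 8.35
eef_pos: [0.5232, -0.0647, 0.1813]
eef_rot: [0.666, 0.738, 0.077, 0.07]
ft_force: [-0.1, -0.2, -0.3]
gripper_width: 0.0594
```

```bash
cat > chk.py <<'E'
from plan import *
delta(tcp,Rf)
tag=sys.argv[1]
s=snap('scene','s'+tag); t=snap('top','t'+tag)
cv2.imwrite(f'pics/d{tag}.png',np.hstack([cv2.resize(s['color'][160:330,110:350],(480,340),interpolation=2),cv2.resize(t['color'][40:280,220:400],(300,340),interpolation=2)]))
for s in (s,t):
    W=world(s,*np.meshgrid(np.arange(512),np.arange(384))); hsv=cv2.cvtColor(s['color'],cv2.COLOR_BGR2HSV)
    m=(cv2.inRange(hsv,(20,130,80),(35,255,255))>0)&(np.linalg.norm(W-cen,axis=2)<.08)&(s['depth']>0)
    P=W[m]; 
    if len(P)<20: print('few'); continue
    c=P.mean(0); e=np.linalg.svd(P-c)[2]; n=e[2]*np.sign(e[2]@d)
    print(len(P),'mean',c.round(4),'n',n.round(3),'ang to lens x',np.degrees(np.arccos(n@d)).round(1))
    L=(P-lens)@np.stack([d,ly,lz],1); print('lens frame lo',np.percentile(L,2,axis=0).round(4),'hi',np.percentile(L,98,axis=0).round(4),'mid',np.median(L,axis=0).round(4))
    N=W[(np.linalg.norm(W-cen,axis=2)<.065)&(s['depth']>0)]; L=(N-lens)@np.stack([d,ly,lz],1); L=L[(abs(L[:,0]+.25+.0)<.02)&(L[:,2]<-.005)]; print(' incl ply, lower half y',np.percentile(L[:,1],[1,99]).round(4),'z',np.percentile(L[:,2],[1]).round(4))
E
python3 chk.py 4
```

```text
t 8.35 pos [ 0.5232 -0.0647  0.1813] w 0.0594 F [-0.1 -0.2 -0.3] q [-0.32  0.1  -0.41  0.86  0.08 -0.42]
shift [ 0.001 -0.001 -0.   ] turn [-0.     0.001  0.   ] deg 0.1
364 mean [ 0.5291 -0.063   0.1765] n [0.972 0.116 0.204] ang to lens x 0.9
lens frame lo [-0.2481 -0.0241 -0.0257] hi [-0.242   0.0276  0.0392] mid [-0.2449 -0.0005  0.0073]
 incl ply, lower half y [-0.0279  0.0316] z [-0.0474]
few
```

View pics/d4.png

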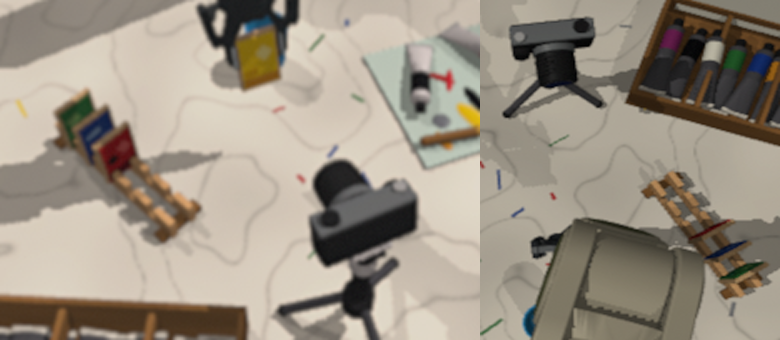

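The panel is held facing the lens (scene crop 258,55). The red, blue and green panels are still in the rack, and the camera looks unmoved. I'll hold briefly, check once more and hand in.

Emit:
jog_arm:
  plan:
    - [0,0,0,0,0,0]
    - [0,0,0,0,0,0]
    - [0,0,0,0,0,0]
    - [0,0,0,0,0,0]

```text
t: 8.95
eef_pos: [0.5235, -0.0652, 0.1813]
eef_rot: [0.666, 0.738, 0.077, 0.07]
ft_force: [-0.4, 0.0, -0.7]
gripper_width: 0.0592
```

```bash
python3 chk.py 5; python3 - <<'E'
import pickle; from h import *
a=pickle.load(open('scene0.pkl','rb')); b=pickle.load(open('ss5.pkl' if 0 else 's5.pkl','rb'))
A=world(a,*np.meshgrid(np.arange(512),np.arange(384)));B=world(b,*np.meshgrid(np.arange(512),np.arange(384)))
for nm,u,v,w,h in [('cam',292,267,60,60),('green-red',165,235,60,45),('cup',242,182,19,28),('palette',340,205,80,60)]:
    sl=np.s_[v-h//2:v+h//2,u-w//2:u+w//2]
    dd=abs(A[sl]-B[sl])[...,2]; print(nm,'changed frac',(dd>.01).mean().round(3), 'max z',B[sl][...,2].max().round(3))
o=env.observe(); print(abs(o['joint_vel']).max(),o['gripper_width'],o['t'])
env.close_job()
E
```

```text
t 8.95 pos [ 0.5235 -0.0652  0.1813] w 0.0592 F [-0.4  0.  -0.7] q [-0.32  0.1  -0.41  0.86  0.08 -0.42]
shift [ 0.005 -0.003 -0.   ] turn [-0.     0.001 -0.   ] deg 0.1
366 mean [ 0.5295 -0.0633  0.1768] n [0.972 0.106 0.21 ] ang to lens x 0.3
lens frame lo [-0.2475 -0.0245 -0.0252] hi [-0.2418  0.0268  0.0389] mid [-0.2444 -0.0005  0.0083]
 incl ply, lower half y [-0.0285  0.0308] z [-0.0466]
few
cam changed frac 0.01 max z 0.899
green-red changed frac 0.161 max z 0.899
cup changed frac 0.873 max z 0.899
palette changed frac 0.007 max z 0.899
0.0016715030667207235 0.05939674444597876 9.05
the job is handed in; nothing more can be done
```

I took the yellow panel out of the rack by its two bare side edges and handed the job in at 9.05 s. It was being held still in front of the camera, painted face to the lens and right way up. The hand-in reports no verdict.

**Last measurements (scene camera, against my fitted lens position):**

| Check | Measured | Allowed |
|---|---|---|
| Distance before the glass | about 250 mm | 220–280 mm |
| Off the lens axis | about 1–2 mm each way | 20 mm |
| Painted face to lens axis | about 0.3° | 8° (0.14 rad) |

- **Grip:** the fingers were at 59 mm opening with a 40 N grip setting, and the outside force on the tool was near zero. The panel could not be seen in the top view at the end, so these figures rest on the scene camera alone.
- **Camera and palette area:** depth pictures before and after matched to within 1% of pixels.
- **Other panels:** 16% of the pixels in that area changed. The yellow panel leaving and the shifting view behind it would account for that, and the picture shows red, blue and green still in their grooves.
- **Cup:** I could not confirm it after the final move because the gripper and panel hid it from the camera. No contact force showed on the arm, and the panel's lower edge stayed more than 3 cm above the cup's rim.

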